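# Hang the glaze paddle back on the crowded tool rack

### The arm

A 6-joint arm with a two-finger parallel gripper is mounted at the origin on the work surface; the furniture and walls round the work are solid. World frame = base frame: x ahead of the robot, y to its left, z up, the work surface at z = 0. Lengths are in mm, angles in rad, forces in N, time in s.
With the tool pointing down it reaches from about 350 to 975 mm from the base axis. Payload 7.1 kg.
Tool frame: the origin (TCP) lies at the very end of the fingers, on their centre line; the grasp point (between the pads) lies 19 mm behind it; z points along the fingers, y is the line along which they close (so a half turn about z gives the same grasp; the last joint's range is limited). The gripper opens to 88 mm and grips with 3 to 60 N. Pads are 20 mm wide; open, the fingers measure 115 mm over their backs; the gripper's body (75 mm by 178 mm) begins 61 mm behind the grasp point.
Start: joints at [-1.153, 0.423, 1.63, -0, 1.089, -0.019], TCP at [264.416, -566.294, 222.675] pointing down, gripper open.
Joint ranges: [-3, 3], [-0.9, 2.11], [0.09, 2.58], [-1.31, 4.45], [0.11, 2.69], [-2.54, 2.54]. Speed limits (rad/s): [2.39, 2.39, 3.01, 3.14, 3.14, 3.14].

### API

Orientations are given as a rotation vector (axis times angle).
In Python, from workcell import sensors, imaging, close_job gives the robot as it stands. The module is installed in compiled form; this text tells all that it offers.
- The arm moves only by the tool servo_tool, never from a script. Its argument "steps" is a list of rows, each a list of 3 entries, a list of its own where there are three numbers: the shift along the world's x, y, z in m, then the turn, a rotation vector about the world's x, y, z in degrees, then the opening, from -1 (shut) to 1 (fully open). A call has exactly 8 rows; each row shifts and turns the commanded pose from where the row before left it; what a row does not reach is not made up. A row lasts 1/12 s, in which the tool goes at most 41.7 mm and 7.16 degrees, less where a joint would pass 70% of its speed; a pose out of reach is approached as far as the arm can. A call is refused whole if a number of a shift passes 0.0417 or a number of a turn 7.16, either way. A call with a gripper value outside its range is refused whole. The fingers move at their own pace and stop on an object; the grip force is fixed at half the most. Time passes only in rows, so rows that do not move let the fingers close, or fill a call up. It gives the time, the measured TCP pose, the force, the opening and the grip force at its end, in the units of the state.
- sensors.get_obs(): the state, without advancing time (a new reading comes with each control period).
- imaging.get_image(name): name is "side" or "top"; returns a dict with "color" (480x640x3 uint8, blue, green, red), "range_z" (480x640 float32, mm along the optical axis (not along the pixel's ray), 0 where there is no reading), "vertical_fov" (degrees; the focal length in pixels is half the picture's height over the tangent of half this angle, whatever the lens; pixels are square), "cx", "cy" (the principal point, pixels), "k1" (the pictures are not rectified: a ray, as slopes to the right and down, at radius r is drawn at 1 + k1 r^2 times it, then the intrinsics apply), "rvec" (rotation vector, rad) and "tvec" (3), from world to camera coordinates, as OpenCV has them. Camera axes: x right, y down, z forward; pixel columns grow to the right and rows downward; lengths in mm; the calibration is good to about 2 mm. A picture is of the moment at which its call begins.
- close_job(): hands the job in; it is judged then, once.
The state is a dict: "t": time; "qpos": joint angles; "qvel": joint speeds; "joint_torque": joint torques, N m; "ee_pos": TCP position; "orientation": TCP orientation; "ft_force": force on the tool from outside, world axes, zero at the start; "moment": the same for the moment, N m; "width": finger opening in mm; "grasp_force": force on a finger pad.
Only numpy, scipy, OpenCV 4.12 (cv2) and the standard library are available. Lean on these libraries where they do the work, as an engineer would, in place of code of your own. Each camera call takes 0.05 s, during which the arm holds its last target. There are 200 camera calls.

### The job

Take the blue-gripped glaze paddle out of its drying block and hang it by its hook on the bar of the tool rack, in the gap between the green-gripped and the red-gripped tool. The bar has one notch in that gap: feel for it along the bar and let the hook drop fully home into it, then let go and leave it hanging there. Work gently: never force the paddle against the rack, and leave the two hanging tools, the jar and the cup where they are.

Things in the scene. Friction and masses are not known exactly. Their poses are not given: they have to be found in the camera images.
- paddle_grip (a point): centre of the paddle's blue wooden grip (16 mm along its x, 14 mm along y, 50 mm tall; paddle loose, 0.2 kg, 222 mm tall). Pinch its flat faces along x, so that the fingers do not reach toward the neighbours. z runs up the shaft; it may lean 0.06 rad in its block. The blade's foot is 197 mm below this point; blade 6 x 24 x 56 mm (x, y, z)
- paddle_hook (a point): underside of the top of the paddle's steel hook, at its centre: the face that rests on the bar; 13 mm along +x from and 37 mm below paddle_grip. The hook is an upside-down U, 14 mm wide along y, 14 mm clear along x between the plate on the shaft and the lip; the lip hangs 22 mm below this point on the +x side. Hanging free it leans up to 0.15 rad
- block: fixed dark wooden drying block 70 x 80 x 62 mm (x, y, z), origin at the centre of its underside. The paddle's blade stands 50 mm deep in a slot in the middle (8.5 mm along x, 27.5 mm along y) and pulls straight up
- rack: fixed wooden tool rack, origin at the centre of its underside, z up, base 100 x 290 x 14 mm, posts at its y = +-125 mm, nothing of it above 200 mm. The posts carry a wooden bar along the rack's y. Tools hang with the shaft on the rack's -x side and the hook's lip on the +x side, their axes parallel to the rack's
- left_tool_grip (a point): centre of the green grip of the tool hanging on the rack's +y side of the gap, a loose tool of the same build (24 mm wide at its bulb, grip 16 x 14 x 50 mm). It hangs 60 to 70 mm from the rack's middle, on the plain bar, and slides if touched
- right_tool_grip (a point): centre of the red grip of the tool hanging on the rack's -y side of the gap, likewise loose, with a 24 mm wide copper scraper blade; 60 to 70 mm from the rack's middle
- jar: loose jar with a black lid, 48 mm in diameter, 68 mm tall, beside the block; origin at the centre of its underside
- cup: loose sage-green pinch cup, 66 mm in diameter, 57 mm tall, in front of the rack; origin at the centre of its underside
- rack_gap (a point): point fixed to the rack at the middle of the bar's length, on its plain top edge, 200 mm above the rack's underside. Bar: 10 mm thick in x, 28 mm deep. Its one notch (16.5 mm wide, 7 mm deep, shoulders rounded 4 mm) is NOT measured: the bar sits stiffly shifted in its brackets, so the notch centre is anywhere from 18 mm left to 18 mm right of here along y. Hook home: 7 mm below here

How it is judged (in metres and radians):
On the way, in this order (a step that is already met when the one before it is completed fails the run):
1. the paddle is lifted clear out of the block (z of paddle_hook in the frame of block above 0.222 m), for 0.1 s.
2. the hook bears on the bar in the gap between the two tools (contact force between paddle and rack above 0.5 N and z of paddle_hook in the frame of rack between 0.19 and 0.203 m and x of paddle_hook in the frame of rack between -0.008 and 0.008 m and y of paddle_hook in the frame of rack between -0.035 and 0.035 m), for 0.05 s.
At the end, for the whole second after the job is handed in: paddle released, hanging on the bar between the two other tools, hook home in the notch (its underside at most 195.5 mm above the rack's underside), shaft on the -x side, within 0.25 rad of upright and 0.35 rad of square to the bar; both other tools still hang (z of paddle_hook in the frame of rack between 0.19 and 0.1955 m and x of paddle_hook in the frame of rack between -0.008 and 0.008 m and y of paddle_hook in the frame of rack between -0.025 and 0.025 m and angle between paddle_hook's own z axis and vertical below 0.25 rad and angle between the x axis of paddle_hook and the x axis of rack, either way round below 0.35 rad and x of paddle_grip in the frame of rack below 0 m and z of each of left_tool_grip, right_tool_grip in the frame of rack above 0.225 m and contact force between paddle and rack above 0.5 N); the robot touches nothing.
It fails at once if the paddle is forced against the rack with more than 25 N (contact force between paddle and rack above 25 N).
It fails at once if the green-gripped tool is moved more than 10 mm (distance of left_tool_grip from where it was at the start of the episode above 0.01 m).
It fails at once if the red-gripped tool is moved more than 10 mm (distance of right_tool_grip from where it was at the start of the episode above 0.01 m).
It fails at once if the jar is moved more than 15 mm (distance of jar from where it was at the start of the episode above 0.015 m).
It fails at once if the cup is moved more than 15 mm (distance of cup from where it was at the start of the episode above 0.015 m).
It also fails if it takes over 54 s, if anything falls off the work surface, if the arm or the gripper's body presses on something with over 40 N, if the wrist force passes 120 N, or if a joint passes its speed limit or range.

## Working session

There is one attempt and no reset: what is moved stays moved. The work goes in short steps, Python scripts to look and compute and a tool call to move; the robot and the scene stay as the last step left them, time stands still between calls to the robot, and variables do not carry over. Pictures are saved under pics/ and viewed, at most 10 in all, crops included, and the job is handed in when it is done.

Besides the shell and the picture viewer there is one more tool, called after "Request:" as name(argument=value, ...), one argument or row to a line, values as JSON. servo_tool: Moves the arm, as the interface text tells. Its arguments: {"type":"object","properties":{"steps":{"type":"array"}},"required":["steps"]}

```bash
mkdir -p pics
cat > h.py <<'E'
import numpy as np, cv2
from workcell import sensors, imaging
def grab(n):
    d=imaging.get_image(n); h=d["color"].shape[0]
    d["f"]=h/2/np.tan(np.radians(d["vertical_fov"])/2)
    d["R"]=cv2.Rodrigues(np.array(d["rvec"],float))[0]; d["t"]=np.array(d["tvec"],float).ravel()
    d["K"]=np.array([[d["f"],0,d["cx"]],[0,d["f"],d["cy"]],[0,0,1.]]); d["D"]=np.array([d["k1"],0,0,0.])
    return d
def rays(d,uv):
    # given convention: drawn = ray*(1+k1 r^2), same as OpenCV
    return cv2.undistortPoints(np.array(uv,float).reshape(-1,1,2),d["K"],d["D"],None,None).reshape(-1,2) if False else _und(d,uv)
def _und(d,uv):
    p=(np.array(uv,float).reshape(-1,2)-[d["cx"],d["cy"]])/d["f"]; q=p.copy()
    for _ in range(30): q=p/(1+d["k1"]*(q**2).sum(1,keepdims=True))
    return q
def world(d,uv,z=None):
    uv=np.array(uv,float).reshape(-1,2); q=_und(d,uv)
    if z is None: z=np.array([d["range_z"][int(round(v)),int(round(u))] for u,v in uv])
    return (np.c_[q,np.ones(len(q))]*np.array(z)[:,None]-d["t"])@d["R"]
def cloud(d):
    h,w=d["range_z"].shape; u,v=np.meshgrid(np.arange(w),np.arange(h))
    return world(d,np.c_[u.ravel(),v.ravel()],d["range_z"].ravel()).reshape(h,w,3)
def onplane(d,uv,Z):
    q=_und(d,uv); r=np.c_[q,np.ones(len(q))]@d["R"]; c=-d["R"].T@d["t"]
    return c+r*((Z-c[2])/r[:,2])[:,None]
E
sed -i '/^def rays/,/^    return cv2.undis/d' h.py
python3 - <<'E'
from h import *
for n in("side","top"):
    d=grab(n); cv2.imwrite(f"pics/{n}0.png",d["color"]); print(n,d["f"],d["k1"],-d["R"].T@d["t"],d["R"][2])
print(sensors.get_obs())
E
```

```text
side 510.57597837713746 -0.05756906413205958 [ 949.80450976 -696.86585661  863.69911152] [-0.37894977  0.63767452 -0.67064765]
top 535.6184980170307 -0.0942294353762817 [ 365.76021882  -12.84016152 1172.90367906] [ 0.1512574   0.00410459 -0.98848589]
{'t': 0.1, 'qpos': array([-1.15303556e+00,  4.23749101e-01,  1.63061287e+00,  2.61493606e-06,
        1.08862664e+00, -1.90082539e-02]), 'qvel': array([-0.00053586, -0.0027974 , -0.00137458,  0.00140849,  0.00023276,
        0.0004416 ]), 'joint_torque': array([-1.34883398e-03, -5.45611632e+01, -2.74330169e+01,  6.43387134e-02,
        1.88255904e-02, -3.18554680e-05]), 'ee_pos': array([ 264.19487511, -565.84901254,  221.98928685]), 'orientation': array([-3.06563995e+00, -6.80336386e-01,  4.30540240e-04]), 'ft_force': array([-0.59223112,  0.63551981,  0.10083723]), 'moment': array([0.01678472, 0.01789055, 0.07695036]), 'grasp_force': 0.0, 'width': 87.94982935719571}
```

View pics/side0.png

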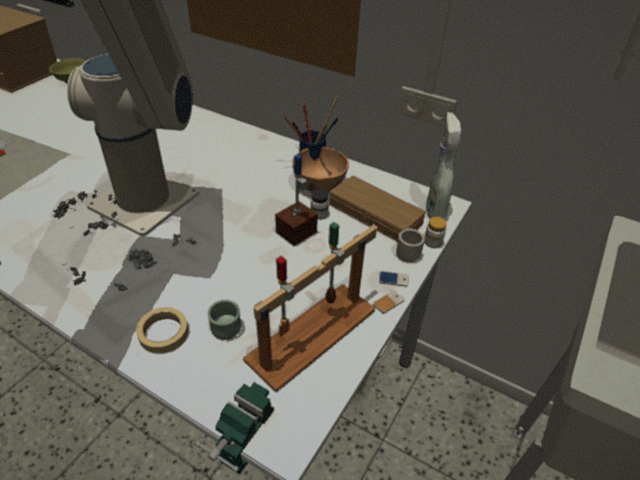

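View pics/top0.png

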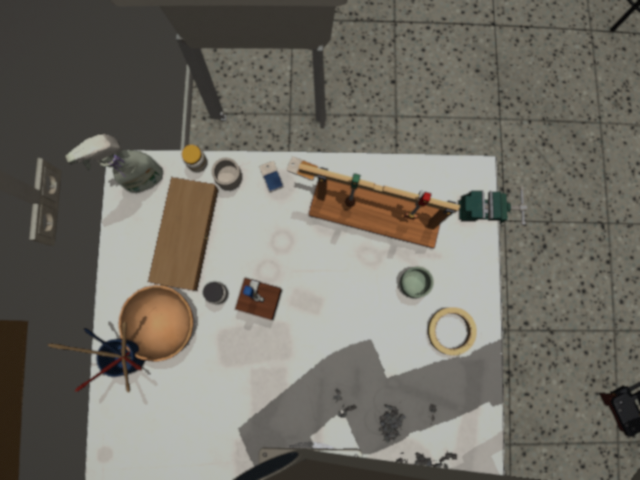

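The side view shows the blue grip at (297,163) over the block at (297,222), and the rack with green (334,234) and red (282,268). In the top view the block is at (258,298) and the bar runs from (300,165) to (455,208).

```bash
cat > m.py <<'E'
from h import *
D={n:grab(n) for n in("side","top")}; C={n:cloud(D[n]) for n in D}
def fitrect(P):
    r=cv2.minAreaRect(P[:,:2].astype(np.float32)); return [np.round(x,2) for x in r]
t=C["top"]; s=C["side"]
for n in D:
    c=C[n]; hsv=cv2.cvtColor(D[n]["color"],cv2.COLOR_BGR2HSV); H,S,V=[hsv[...,i].astype(int) for i in range(3)]
    ok=D[n]["range_z"]>0; x,y,z=c[...,0],c[...,1],c[...,2]
    bar=ok&(abs(z-200)<5)&(x>500)&(x<850)&(y>-320)&(y<180)
    print(n,"bar",bar.sum(),fitrect(c[bar]),np.median(z[bar]))
    base=ok&(abs(z-14)<4)&(x>500)&(x<850)&(y>-320)&(y<180)&(S>100)&(H<20)
    print(" base",base.sum(),fitrect(c[base]))
    bl=ok&(abs(z-62)<4)&(x>350)&(x<600)&(y>0)&(y<220)&(S>60)&(H<25)
    print(" block",bl.sum(),fitrect(c[bl]) if bl.sum() else 0)
    for nm,m in dict(blue=(H>95)&(H<130)&(S>90)&(x<600)&(z>150),green=(H>45)&(H<95)&(S>70)&(z>200)&(x>500),red=((H<8)|(H>172))&(S>120)&(z>215)&(x>500)).items():
        m=ok&m&(x>300)&(x<850)&(y>-320)&(y<220)&(z<300); P=c[m]
        if len(P): print(" ",nm,len(P),np.median(P,0).round(1),P.min(0).round(0),P.max(0).round(0),"px",np.argwhere(m).mean(0).round(0)[::-1])
    if n=="top":
        big=lambda x0,y0,w,h,k:cv2.resize(D[n]["color"][y0:y0+h,x0:x0+w],None,fx=k,fy=k,interpolation=cv2.INTER_CUBIC)
        cv2.imwrite("pics/topcrop.png",big(190,145,280,185,2.8))
    else:
        im=D[n]["color"]; a=cv2.resize(im[140:340,250:390],None,fx=4*.75,fy=3,interpolation=cv2.INTER_CUBIC); cv2.imwrite("pics/sidecrop.png",a)
E
python3 m.py
```

```text
side bar 801 [array([ 626.76, -122.25]), array([309.96,  28.81]), np.float64(76.48)] 197.42863211759166
 base 4057 [array([ 624.8 , -139.36]), array([287.9,  99.3]), np.float64(75.68)]
 block 328 [array([429.9 , 137.24]), array([136.  ,  71.62]), np.float64(72.94)]
  blue 107 [430.6 107.  212.7] [421. 101. 187.] [436. 117. 233.] px [297. 164.]
  green 142 [630.4 -81.6 242.6] [621. -85. 215.] [635. -71. 260.] px [333. 234.]
  red 179 [ 600.3 -206.   244.2] [ 590. -210.  215.] [ 604. -195.  261.] px [281. 268.]
top bar 867 [array([ 624.71, -118.99]), array([307.75,  30.16]), np.float64(76.78)] 199.57541124986264
 base 3984 [array([ 627.82, -132.63]), array([355.31, 113.71]), np.float64(73.89)]
 block 934 [array([422.25, 114.48]), array([80.16, 67.9 ]), np.float64(74.81)]
  blue 73 [426.1 112.4 233.2] [419. 106. 208.] [435. 120. 239.] px [248. 291.]
  green 53 [622.7 -72.1 260.3] [618. -77. 224.] [632. -67. 266.] px [355. 180.]
  red 86 [ 592.7 -195.1  259.3] [ 587. -202.  218.] [ 602. -190.  265.] px [424. 199.]
```

View pics/topcrop.png

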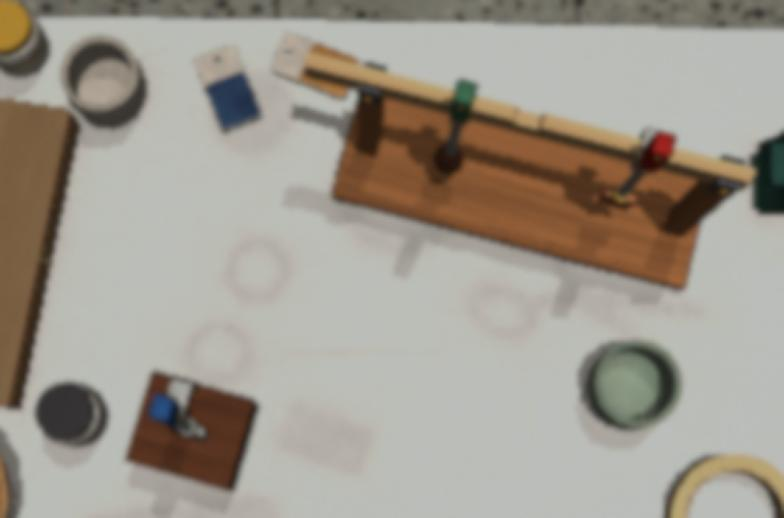

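View pics/sidecrop.png

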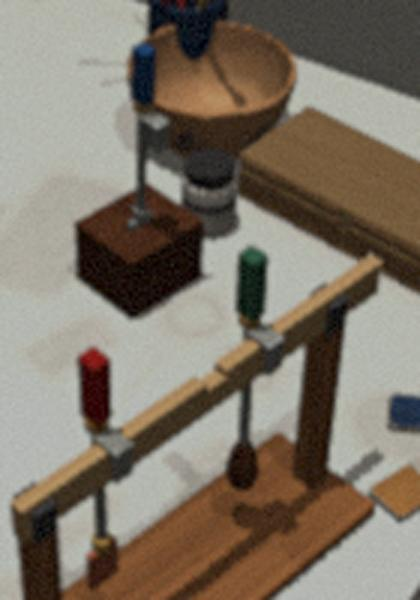

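```bash
cat >> m.py <<'E'
print("=====")
th=np.radians(-13.4); ex=np.array([np.cos(th),np.sin(th)]); ey=np.array([-ex[1],ex[0]])
def proj(d,P): return cv2.projectPoints(np.array(P,float).reshape(-1,1,3),np.array(d["rvec"],float),d["t"],d["K"],d["D"])[0].reshape(-1,2)
# bar ends / centre per camera from plane backprojection, per-camera notch
tn=onplane(D["top"],[[190+532/2.8-.5,145+122/2.8-.5]],193)[0]; sn=onplane(D["side"],[[250+208/3,140+383/3]],195)[0]
print("notch top",tn,"side",sn)
for n in D:
    c=C[n]; z=c[...,2]; x=c[...,0]; y=c[...,1]
    b=(D[n]["range_z"]>0)&(abs(z-200)<6)&(x>560)&(x<700)&(y>-300)&(y<40)
    P=c[b][:,:2]; hh=cv2.fitLine(P.astype(np.float32),cv2.DIST_HUBER,0,.01,.01).ravel(); print(n,"bar dir",np.degrees(np.arctan2(hh[1],hh[0])),hh[2:])
    a=P@ey; print("  along ends",np.percentile(a,[0.2,99.8]),"across",np.percentile(P@ex,[10,50,90]), "z",np.percentile(c[b][:,2],[25,50,75]))
    # height profile along the bar
    for k in np.arange(a.min(),a.max(),6):
        pass
print("notch along: top",tn[:2]@ey,"side",sn[:2]@ey)
# paddle: blue centroid vs prediction
px={}
for n,(x0,x1,y0,y1) in dict(side=(285,310,145,185),top=(235,262,280,305)).items():
    hsv=cv2.cvtColor(D[n]["color"],cv2.COLOR_BGR2HSV); m=(hsv[...,0]>95)&(hsv[...,0]<130)&(hsv[...,1]>90); w=np.zeros_like(m); w[y0:y1,x0:x1]=1; m&=w
    px[n]=np.argwhere(m).mean(0)[::-1]; print(n,"blue",px[n],m.sum(),np.argwhere(m).min(0),np.argwhere(m).max(0)); 
from scipy.optimize import least_squares
# box corners silhouette fit: mean of the hull of a 16x14x50 box
def cen(n,p):
    g=np.array([[a*8,b*7,k*25] for a in(-1,1) for b in(-1,1) for k in(-1,1)]); R=np.eye(3); R[:2,0]=ex; R[:2,1]=ey
    h=cv2.convexHull(proj(D[n],g@R.T+p).astype(np.float32)); M=cv2.moments(h); return np.array([M["m10"],M["m01"]])/M["m00"]
r=least_squares(lambda p:np.r_[cen("side",p)-px["side"],cen("top",p)-px["top"]],[426,112,209]); print("grip",r.x,r.fun)
for nm,p in dict(block=[422,114.5,62]).items(): print(proj(D["side"],p),proj(D["top"],p))
E
python3 m.py | sed -n '/=====/,$p'
```

```text
=====
notch top [ 626.78010049 -122.80751649  193.        ] side [ 630.21869713 -129.11707049  195.        ]
side bar dir 75.9786 [ 623.93524 -138.66626]
  along ends [-127.93690397  180.40354084] across [633.40417916 639.28450309 645.17062917] z [196.08328681 197.2329346  198.90701265]
top bar dir 76.18432 [ 628.45306 -116.25699]
  along ends [-124.27298515  182.4251914 ] across [633.48125628 638.31627657 643.76678302] z [197.84336184 199.39573299 200.81204284]
notch along: top 25.79078453187085 side 20.4498901608086
side blue [298.66412214 160.82442748] 131 [145 295] [174 309]
top blue [248.1369863  290.83561644] 73 [286 244] [296 252]
grip [426. 112. 209.] [-1.56434648  2.84525415  1.73341749  0.96497077]
[[296.33037848 212.70927191]] [[257.75025925 298.45847185]]
```

Request:
servo_tool(
  steps=[
    [[0.01,0.033,0.0095],[0,0,3.2],1],
    [[0.01,0.033,0.0095],[0,0,3.2],1],
    [[0.01,0.033,0.0095],[0,0,3.2],1],
    [[0.01,0.033,0.0095],[0,0,3.2],1],
    [[0.01,0.033,0.0095],[0,0,3.2],1],
    [[0.01,0.033,0.0095],[0,0,3.2],1],
    [[0.01,0.033,0.0095],[0,0,3.2],1],
    [[0.01,0.033,0.0095],[0,0,3.2],1],
  ],
)

```text
t: 0.97
ee_pos: [344.5, -300.7, 299.2]
orientation: [2.838, 1.347, 0.0]
ft_force: [1.1, 0.5, -0.7]
width: 87.8
grasp_force: 0.0
```

Request:
servo_tool(
  steps=[
    [[0.008,0.036,0],[0,0,3.2],1],
    [[0.008,0.036,0],[0,0,3.2],1],
    [[0.008,0.036,0],[0,0,3.2],1],
    [[0.008,0.036,0],[0,0,3.2],1],
    [[0.008,0.036,0],[0,0,3.2],1],
    [[0.008,0.036,0],[0,0,3.2],1],
    [[0.008,0.036,0],[0,0,3.2],1],
    [[0.008,0.036,0],[0,0,3.2],1],
  ],
)

```text
t: 1.63
ee_pos: [408.4, -12.5, 299.0]
orientation: [2.469, 1.942, 0.001]
ft_force: [0.6, -0.2, 0.1]
width: 88.1
grasp_force: 0.0
```

Request:
servo_tool(
  steps=[
    [[0.003,0.032,0],[0,0,0],1],
    [[0.003,0.032,0],[0,0,0],1],
    [[0.003,0.032,0],[0,0,0],1],
    [[0,0.02,0],[0,0,0],1],
    [[0,0,0],[0,0,0],1],
    [[0,0,0],[0,0,0],1],
    [[0,0,0],[0,0,0],1],
    [[0,0,0],[0,0,0],1],
  ],
)

```text
t: 2.3
ee_pos: [417.3, 100.7, 298.7]
orientation: [2.473, 1.938, -0.0]
ft_force: [0.1, 0.7, 0.3]
width: 87.8
grasp_force: 0.0
```

Request:
servo_tool(
  steps=[
    [[0.005,0.006,0],[0,0,0],1],
    [[0.005,0.006,0],[0,0,0],1],
    [[0,0,-0.015],[0,0,0],1],
    [[0,0,-0.015],[0,0,0],1],
    [[0,0,-0.015],[0,0,0],1],
    [[0,0,0],[0,0,0],1],
    [[0,0,0],[0,0,0],1],
    [[0,0,0],[0,0,0],1],
  ],
)

```text
t: 2.97
ee_pos: [428.1, 113.8, 254.3]
orientation: [2.472, 1.938, 0.001]
ft_force: [-0.5, -0.6, -0.3]
width: 87.7
grasp_force: 0.0
```

Run:
```python
from h import *
a=grab("side")["color"][100:260,230:370]; b=grab("top")["color"][250:330,200:310]
a=cv2.resize(a,None,fx=3,fy=3,interpolation=2); b=cv2.resize(b,None,fx=3.4,fy=3.4,interpolation=2)
c=np.zeros((480,420+374,3),np.uint8); c[:,:420]=a; c[:272,420:]=b; cv2.imwrite("pics/g1.png",c)
```

```text
(no output)
```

View pics/g1.png

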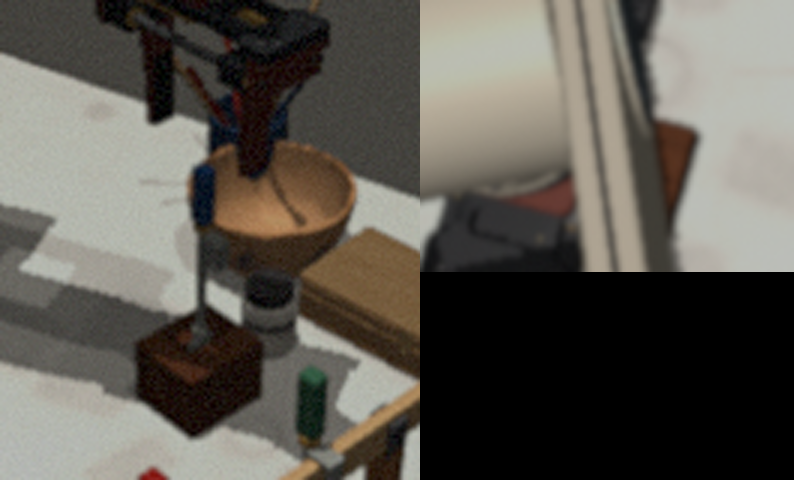

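The fingertips at (158,115) and (253,170) straddle the blue grip at (203,190), so I descend and close.

Request:
servo_tool(
  steps=[
    [[0,0,-0.012],[0,0,0],1],
    [[0,0,-0.012],[0,0,0],1],
    [[0,0,-0.012],[0,0,0],1],
    [[0,0,-0.012],[0,0,0],0.4],
    [[0,0,-0.011],[0,0,0],0],
    [[0,0,0],[0,0,0],0],
    [[0,0,0],[0,0,0],-0.3],
    [[0,0,0],[0,0,0],-0.5],
  ],
)

```text
t: 3.73
ee_pos: [428.1, 113.9, 195.6]
orientation: [2.471, 1.939, 0.002]
ft_force: [-0.5, 0.7, 0.2]
width: 57.9
grasp_force: 0.0
```

Request:
servo_tool(
  steps=[
    [[0,0,0],[0,0,0],-0.55],
    [[0,0,0],[0,0,0],-0.6],
    [[0,0,0],[0,0,0],-0.7],
    [[0,0,0],[0,0,0],-0.8],
    [[0,0,0],[0,0,0],-1],
    [[0,0,0],[0,0,0],-1],
    [[0,0,0],[0,0,0],-1],
    [[0,0,0],[0,0,0],-1],
  ],
)

```text
t: 4.4
ee_pos: [426.3, 113.7, 194.7]
orientation: [-2.471, -1.937, 0.004]
ft_force: [-3.5, 0.2, 6.6]
width: 16.4
grasp_force: 29.9
```

Request:
servo_tool(
  steps=[
    [[-0.002,0,0.003],[0,0,0],-1],
    [[0,0,0.008],[0,0,0],-1],
    [[0,0,0.012],[0,0,0],-1],
    [[0,0,0.012],[0,0,0],-1],
    [[0,0,0.012],[0,0,0],-1],
    [[0,0,0.012],[0,0,0],-1],
    [[0,0,0.012],[0,0,0],-1],
    [[0,0,0.009],[0,0,0],-1],
  ],
)

```text
t: 5.07
ee_pos: [426.2, 113.8, 276.3]
orientation: [2.471, 1.938, 0.003]
ft_force: [-0.5, -0.5, -2.0]
width: 16.1
grasp_force: 30.0
```

Request:
servo_tool(
  steps=[
    [[0,0,0.008],[0,0,0],-1],
    [[0,0,0],[0,0,0],-1],
    [[0,0,0],[0,0,0],-1],
    [[0,0,0],[0,0,0],-1],
    [[0,0,0],[0,0,0],-1],
    [[0,0,0],[0,0,0],-1],
    [[0,0,0],[0,0,0],-1],
    [[0,0,0],[0,0,0],-1],
  ],
)

```text
t: 5.73
ee_pos: [425.3, 113.7, 282.4]
orientation: [-2.472, -1.939, 0.001]
ft_force: [0.0, -0.2, -1.7]
width: 15.8
grasp_force: 30.0
```

Request:
servo_tool(
  steps=[
    [[0.004,-0.006,0],[0,0,0],-1],
    [[0.008,-0.012,0],[0,0,0],-1],
    [[0.01,-0.017,0],[0,0,0],-1],
    [[0.01,-0.017,0],[0,0,0],-1],
    [[0.01,-0.017,0],[0,0,0],-1],
    [[0.01,-0.017,0],[0,0,0],-1],
    [[0.01,-0.017,0],[0,0,0],-1],
    [[0.01,-0.017,0],[0,0,0],-1],
  ],
)

```text
t: 6.4
ee_pos: [498.0, -7.7, 282.6]
orientation: [2.472, 1.939, -0.0]
ft_force: [-0.8, 0.5, -1.9]
width: 16.0
grasp_force: 30.0
```

Request:
servo_tool(
  steps=[
    [[0.01,-0.017,0],[0,0,0],-1],
    [[0.01,-0.017,0],[0,0,0],-1],
    [[0.01,-0.017,0],[0,0,0],-1],
    [[0.01,-0.017,0],[0,0,0],-1],
    [[0.01,-0.017,0],[0,0,0],-1],
    [[0.01,-0.015,0],[0,0,0],-1],
    [[0.01,-0.01,0],[0,0,0],-1],
    [[0.005,-0.005,0],[0,0,0],-1],
  ],
)

```text
t: 7.07
ee_pos: [573.4, -123.2, 282.4]
orientation: [2.473, 1.937, -0.0]
ft_force: [1.3, 0.4, -1.2]
width: 16.2
grasp_force: 30.0
```

Run:
```python
from h import *
print(sensors.get_obs()["ee_pos"])
d=grab("side"); a=d["color"]
cv2.imwrite("pics/p1.png",cv2.resize(a[130:330,240:440],None,fx=3,fy=3,interpolation=2))
print(sensors.get_obs()["ee_pos"])
```

```text
[ 573.41672386 -123.21354014  282.38981342]
[ 573.77731991 -123.29491003  282.3730637 ]
```

View pics/p1.png

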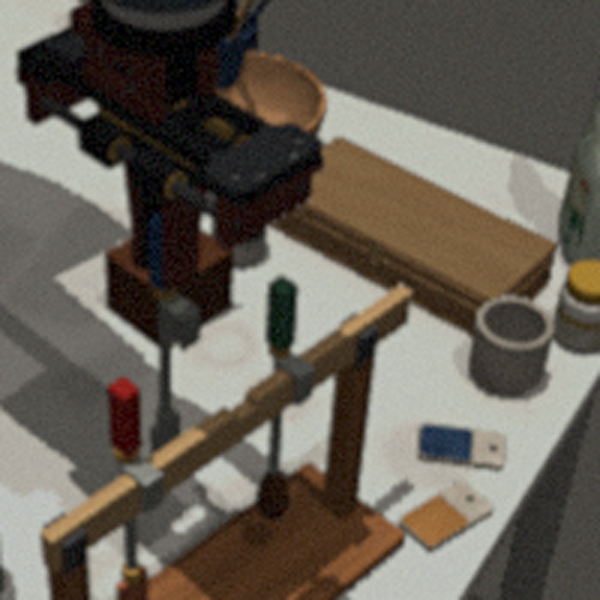

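Hook is at about (180,315) in the crop, with the notch at (238,411). I'll compare the hook lip with the neighbours' lips in the same camera.

Run:
```python
from h import *
d=grab("side"); c=cloud(d); th=np.radians(-13.8); ex=np.array([np.cos(th),np.sin(th)]); ey=np.array([-ex[1],ex[0]])
hsv=cv2.cvtColor(d["color"],cv2.COLOR_BGR2HSV)
for nm,(u,v) in dict(mine=(183,318),green=(299,378),red=(148,486)).items():
    u0,v0=int(240+u/3),int(130+v/3); w=(slice(v0-4,v0+5),slice(u0-4,u0+5)); P=c[w].reshape(-1,3); S=hsv[w][...,1].ravel(); V=hsv[w][...,2].ravel()
    a=np.c_[P[:,:2]@ex,P[:,:2]@ey,P[:,2]]; print(nm); 
    m=S<70; print(" ",m.sum(),np.median(a[m],0).round(1),np.percentile(a[m],[10,90],0).round(1).tolist())
o=sensors.get_obs()["ee_pos"]; print("tcp",o[:2]@ex,o[:2]@ey,o[2])
for n in [(238,411),(225,418),(250,405)]:
    p=onplane(d,[[240+n[0]/3,130+n[1]/3]],197)[0]; print(p[:2]@ex,p[:2]@ey)
```

```text
mine
  81 [607.   14.3 258.2] [[592.4, 8.8, 238.2], [611.3, 20.3, 260.8]]
green
  60 [649.5  73.8 198.6] [[641.7, 69.6, 188.7], [651.5, 79.8, 201.7]]
red
  68 [649.3 -54.3 196.3] [[645.0, -59.0, 186.2], [650.6, -48.1, 202.7]]
tcp 585.4914801115043 17.903214695168373 282.26558665162577
642.9655712145358 24.717392303243763
641.7133877275822 14.83038868887863
644.4096544289044 33.64888488121
```

Request:
servo_tool(
  steps=[
    [[0.004,0,0],[0,0,0],-1],
    [[0.008,0,0],[0,0,0],-1],
    [[0.008,0,0],[0,0,0],-1],
    [[0.008,0,0],[0,0,0],-1],
    [[0.008,0,0],[0,0,0],-1],
    [[0.004,0,-0.006],[0,0,0],-1],
    [[0.0015,0,-0.01],[0,0,0],-1],
    [[0,0,-0.008],[0,0,0],-1],
  ],
)

```text
t: 7.83
ee_pos: [613.9, -121.1, 257.2]
orientation: [-2.471, -1.939, 0.001]
ft_force: [0.3, 0.2, -2.0]
width: 15.3
grasp_force: 30.0
```

Run:
```python
from h import *
d=grab("side"); a=d["color"]; t=grab("top")["color"]
A=cv2.resize(a[200:300,270:370],None,fx=5,fy=5,interpolation=2); B=cv2.resize(t[150:230,340:400],None,fx=5,fy=5,interpolation=2)
c=np.zeros((500,800,3),np.uint8); c[:,:500]=A; c[:400,500:]=B; c=cv2.convertScaleAbs(c,alpha=1.4); cv2.imwrite("pics/p2.png",c)
print(sensors.get_obs()["ee_pos"])
```

```text
[ 612.33292646 -120.94710335  255.99680599]
```

View pics/p2.png

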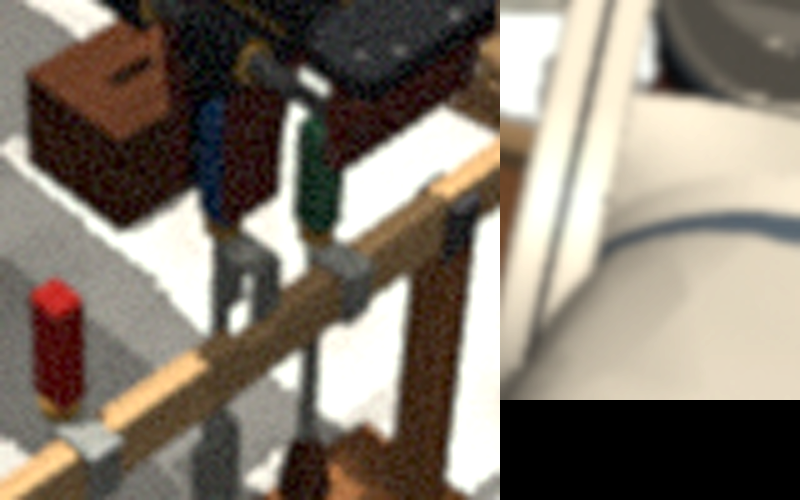

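Request:
servo_tool(
  steps=[
    [[0,0,0],[0,0,0],-1],
    [[0,0,0],[0,0,0],-1],
    [[0,0,0],[0,0,0],-1],
    [[0,0,0],[0,0,0],-1],
    [[0,0,0],[0,0,0],-1],
    [[0,0,0],[0,0,0],-1],
    [[0,0,0],[0,0,0],-1],
    [[0,0,0],[0,0,0],-1],
  ],
)

```text
t: 8.6
ee_pos: [614.0, -121.3, 258.8]
orientation: [2.472, 1.939, 0.0]
ft_force: [0.1, -0.1, -1.3]
width: 15.7
grasp_force: 30.0
```

Run:
```python
from h import *
th=np.radians(-13.8); ex=np.array([np.cos(th),np.sin(th)]); ey=np.array([-ex[1],ex[0]])
d=grab("side"); c=cloud(d); hsv=cv2.cvtColor(d["color"],cv2.COLOR_BGR2HSV)
o=sensors.get_obs()["ee_pos"]; print("tcp",o,"hook",o[:2]@ex+13,o[:2]@ey,o[2]-22.7)
for nm,(u,v) in dict(mine=(262,285),green=(352,285),red=(95,445)).items():
    u0,v0=int(270+u/5),int(200+v/5); w=(slice(v0-4,v0+5),slice(u0-3,u0+4)); P=c[w].reshape(-1,3); S=hsv[w][...,1].ravel()
    a=np.c_[P[:,:2]@ex,P[:,:2]@ey,P[:,2]]; m=(S<70)&(a[:,2]>180); print(nm,m.sum(),np.median(a[m],0).round(1),np.percentile(a[m],[10,90],0).round(1).tolist())
```

```text
tcp [ 613.91628357 -121.32077012  258.75648328] hook 638.1342107393842 28.620815058364975 236.0564832753011
mine 58 [648.8  24.6 225.5] [[646.6, 20.2, 217.2], [649.7, 31.2, 235.5]]
green 54 [650.1  73.8 195.4] [[647.1, 69.3, 185.2], [651.6, 79.8, 201.0]]
red 59 [647.3 -52.8 200.8] [[640.8, -58.1, 193.5], [650.3, -48.9, 203.4]]
```

Request:
servo_tool(
  steps=[
    [[0.0005,0,-0.003],[0,0,0],-1],
    [[0,0,-0.003],[0,0,0],-1],
    [[0,0,-0.003],[0,0,0],-1],
    [[0,0,-0.003],[0,0,0],-1],
    [[0,0,-0.002],[0,0,0],-1],
    [[0,0,-0.002],[0,0,0],-1],
    [[0,0,-0.002],[0,0,0],-1],
    [[0,0,0],[0,0,0],-1],
  ],
)

```text
t: 9.32
ee_pos: [614.2, -121.3, 240.2]
orientation: [-2.471, -1.939, 0.001]
ft_force: [0.0, -0.4, -1.9]
width: 15.7
grasp_force: 30.0
```

Request:
servo_tool(
  steps=[
    [[0,0,-0.002],[0,0,0],-1],
    [[0,0,-0.002],[0,0,0],-1],
    [[0,0,-0.002],[0,0,0],-1],
    [[0,0,-0.002],[0,0,0],-1],
    [[0,0,-0.002],[0,0,0],-1],
    [[0,0,-0.002],[0,0,0],-1],
    [[0,0,0],[0,0,0],-1],
    [[0,0,0],[0,0,0],-1],
  ],
)

```text
t: 9.98
ee_pos: [614.3, -121.3, 228.5]
orientation: [-2.471, -1.939, 0.0]
ft_force: [-0.8, 0.4, -2.3]
width: 15.7
grasp_force: 30.0
```

Hook is about 6 mm above the bar. I'll go on in 0.5–1 mm rows.

Request:
servo_tool(
  steps=[
    [[0,0,-0.001],[0,0,0],-1],
    [[0,0,-0.001],[0,0,0],-1],
    [[0,0,-0.001],[0,0,0],-1],
    [[0,0,-0.001],[0,0,0],-1],
    [[0,0,0],[0,0,0],-1],
    [[0,0,0],[0,0,0],-1],
    [[0,0,0],[0,0,0],-1],
    [[0,0,0],[0,0,0],-1],
  ],
)

```text
t: 10.65
ee_pos: [614.4, -121.3, 224.7]
orientation: [2.472, 1.939, 0.0]
ft_force: [0.5, 0.7, -2.1]
width: 16.1
grasp_force: 30.0
```

Request:
servo_tool(
  steps=[
    [[0,0,-0.0005],[0,0,0],-1],
    [[0,0,-0.0005],[0,0,0],-1],
    [[0,0,-0.0005],[0,0,0],-1],
    [[0,0,-0.0005],[0,0,0],-1],
    [[0,0,0],[0,0,0],-1],
    [[0,0,0],[0,0,0],-1],
    [[0,0,0],[0,0,0],-1],
    [[0,0,0],[0,0,0],-1],
  ],
)

```text
t: 11.32
ee_pos: [614.4, -121.3, 222.7]
orientation: [2.472, 1.939, 0.0]
ft_force: [0.1, 0.5, -1.8]
width: 15.8
grasp_force: 30.0
```

Request:
servo_tool(
  steps=[
    [[0,0,-0.0005],[0,0,0],-1],
    [[0,0,-0.0005],[0,0,0],-1],
    [[0,0,-0.0005],[0,0,0],-1],
    [[0,0,0],[0,0,0],-1],
    [[0,0,0],[0,0,0],-1],
    [[0,0,0],[0,0,0],-1],
    [[0,0,0],[0,0,0],-1],
    [[0,0,0],[0,0,0],-1],
  ],
)

```text
t: 11.98
ee_pos: [614.8, -121.2, 221.7]
orientation: [2.471, 1.939, 0.001]
ft_force: [-1.3, 1.4, 6.9]
width: 16.0
grasp_force: 30.0
```

Request:
servo_tool(
  steps=[
    [[0,0,-0.0005],[0,0,0],-1],
    [[0,0,-0.0005],[0,0,0],-1],
    [[0,0,0],[0,0,0],-1],
    [[0,0,0],[0,0,0],-1],
    [[0,0,0],[0,0,0],-1],
    [[0,0,0],[0,0,0],-1],
    [[0,0,0],[0,0,0],-1],
    [[0,0,0],[0,0,0],-1],
  ],
)

```text
t: 12.65
ee_pos: [615.3, -120.7, 220.9]
orientation: [2.471, 1.939, 0.003]
ft_force: [0.8, 3.7, 5.4]
width: 16.2
grasp_force: 30.0
```

The hook is on a rounded shoulder, and the +y force points to the notch. I slide that way.

Request:
servo_tool(
  steps=[
    [[0,0.0005,0],[0,0,0],-1],
    [[0.0002,0.0005,0],[0,0,0],-1],
    [[0,0.0005,0],[0,0,0],-1],
    [[0.0002,0.0005,0],[0,0,0],-1],
    [[0,0,0],[0,0,0],-1],
    [[0,0,0],[0,0,0],-1],
    [[0,0,0],[0,0,0],-1],
    [[0,0,0],[0,0,0],-1],
  ],
)

```text
t: 13.32
ee_pos: [614.5, -119.2, 219.7]
orientation: [-2.471, -1.938, 0.001]
ft_force: [1.3, 3.6, -2.4]
width: 15.4
grasp_force: 30.0
```

Request:
servo_tool(
  steps=[
    [[0,0.0003,-0.0005],[0,0,0],-1],
    [[0,0.0003,-0.0005],[0,0,0],-1],
    [[0,0,-0.0005],[0,0,0],-1],
    [[0,0,0],[0,0,0],-1],
    [[0,0,0],[0,0,0],-1],
    [[0,0,0],[0,0,0],-1],
    [[0,0,0],[0,0,0],-1],
    [[0,0,0],[0,0,0],-1],
  ],
)

```text
t: 13.98
ee_pos: [614.6, -118.8, 218.5]
orientation: [-2.472, -1.939, 0.001]
ft_force: [-0.6, 1.0, -2.5]
width: 15.8
grasp_force: 30.0
```

Request:
servo_tool(
  steps=[
    [[0,0.0002,-0.0005],[0,0,0],-1],
    [[0,0,-0.0005],[0,0,0],-1],
    [[0,0,-0.0005],[0,0,0],-1],
    [[0,0,-0.0005],[0,0,0],-1],
    [[0,0,0],[0,0,0],-1],
    [[0,0,0],[0,0,0],-1],
    [[0,0,0],[0,0,0],-1],
    [[0,0,0],[0,0,0],-1],
  ],
)

```text
t: 14.65
ee_pos: [614.8, -118.5, 216.7]
orientation: [2.472, 1.939, -0.0]
ft_force: [-0.8, -0.1, -1.7]
width: 16.2
grasp_force: 30.0
```

Request:
servo_tool(
  steps=[
    [[0,0,-0.0005],[0,0,0],-1],
    [[0,0,-0.0005],[0,0,0],-1],
    [[0,0,0],[0,0,0],-1],
    [[0,0,0],[0,0,0],-1],
    [[0,0,0],[0,0,0],-1],
    [[0,0,0],[0,0,0],-1],
    [[0,0,0],[0,0,0],-1],
    [[0,0,0],[0,0,0],-1],
  ],
)

```text
t: 15.32
ee_pos: [614.9, -118.5, 216.0]
orientation: [2.472, 1.939, 0.0]
ft_force: [-2.4, -0.7, 3.6]
width: 15.9
grasp_force: 30.0
```

Request:
servo_tool(
  steps=[
    [[0,0,-0.0004],[0,0,0],-1],
    [[0,0,-0.0003],[0,0,0],-1],
    [[0,0,0],[0,0,0],-1],
    [[0,0,0],[0,0,0],-1],
    [[0,0,0],[0,0,0],-1],
    [[0,0,0],[0,0,0],-1],
    [[0,0,0],[0,0,0],-1],
    [[0,0,0],[0,0,0],-1],
  ],
)

```text
t: 15.98
ee_pos: [614.9, -118.5, 215.9]
orientation: [2.471, 1.939, 0.001]
ft_force: [-3.3, 0.9, 8.7]
width: 16.0
grasp_force: 30.0
```

Bottomed stiffly about 6 mm below first contact, so the hook is home. I ease the load, then release.

Request:
servo_tool(
  steps=[
    [[0,0,0.0005],[0,0,0],-1],
    [[0,0,0],[0,0,0],-0.9],
    [[0,0,0],[0,0,0],-0.6],
    [[0,0,0],[0,0,0],-0.5],
    [[0,0,0],[0,0,0],-0.3],
    [[0,0,0],[0,0,0],0],
    [[0,0,0],[0,0,0],0],
    [[0,0,0],[0,0,0],0],
  ],
)

```text
t: 16.65
ee_pos: [614.8, -118.5, 215.3]
orientation: [-2.472, -1.939, 0.0]
ft_force: [0.2, 0.5, 1.5]
width: 42.7
grasp_force: 0.0
```

Run:
```python
from h import *
d=grab("side"); a=d["color"]
cv2.imwrite("pics/r1.png",cv2.convertScaleAbs(cv2.resize(a[190:310,260:380],None,fx=5,fy=5,interpolation=2),alpha=1.4))
print(sensors.get_obs()["width"])
```

```text
43.768616960097944
```

View pics/r1.png

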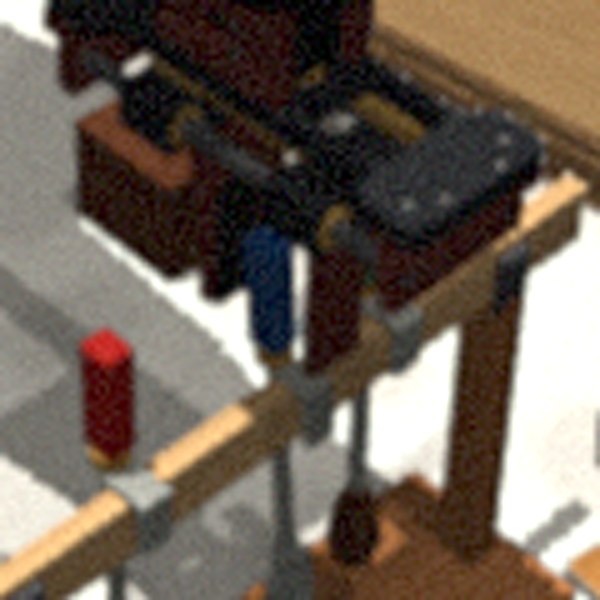

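The paddle hangs upright on the bar with its hook at (310,395), clear of both fingers. I withdraw upwards.

Request:
servo_tool(
  steps=[
    [[0,0,0.004],[0,0,0],0.3],
    [[0,0,0.008],[0,0,0],0.3],
    [[0,0,0.012],[0,0,0],0.3],
    [[0,0,0.012],[0,0,0],0.3],
    [[0,0,0.012],[0,0,0],0.3],
    [[0,0,0.015],[0,0,0],0.3],
    [[0,0,0.015],[0,0,0],0.3],
    [[0,0,0.015],[0,0,0],0.3],
  ],
)

```text
t: 17.37
ee_pos: [615.0, -118.6, 310.8]
orientation: [2.471, 1.938, 0.002]
ft_force: [0.1, 0.3, -0.2]
width: 57.1
grasp_force: 0.0
```

Request:
servo_tool(
  steps=[
    [[-0.03,0,0.01],[0,0,0],0.3],
    [[-0.03,0,0.01],[0,0,0],0.3],
    [[-0.03,0,0],[0,0,0],0.3],
    [[-0.03,0,0],[0,0,0],0.3],
    [[-0.03,0,0],[0,0,0],0.3],
    [[0,0,0],[0,0,0],0.3],
    [[0,0,0],[0,0,0],0.3],
    [[0,0,0],[0,0,0],0.3],
  ],
)

```text
t: 18.03
ee_pos: [465.9, -118.7, 329.8]
orientation: [2.47, 1.937, 0.003]
ft_force: [0.3, 0.1, -1.0]
width: 57.1
grasp_force: 0.0
```

Run:
```python
from h import *
th=np.radians(-13.8); ex=np.array([np.cos(th),np.sin(th)]); ey=np.array([-ex[1],ex[0]])
d=grab("side"); a=d["color"]; c=cloud(d)
cv2.imwrite("pics/r2.png",cv2.convertScaleAbs(cv2.resize(a[190:310,260:380],None,fx=5,fy=5,interpolation=2),alpha=1.4))
hsv=cv2.cvtColor(a,cv2.COLOR_BGR2HSV); H,S=hsv[...,0].astype(int),hsv[...,1]
for nm,m in dict(blue=(H>95)&(H<130),green=(H>45)&(H<95),red=(H<8)|(H>172)).items():
    m=m&(S>80)&(c[...,2]>205)&(c[...,2]<290)&(c[...,0]>570)&(c[...,0]<680); P=c[m]; print(nm,m.sum(),np.median(P,0).round(1),np.percentile(P[:,2],[2,98]).round(1))
```

```text
blue 169 [ 614.4 -124.5  235.5] [209.2 251.3]
green 137 [630.5 -81.7 242.3] [217.4 259.9]
red 201 [ 600.1 -205.8  244.6] [217. 260.]
```

View pics/r2.png

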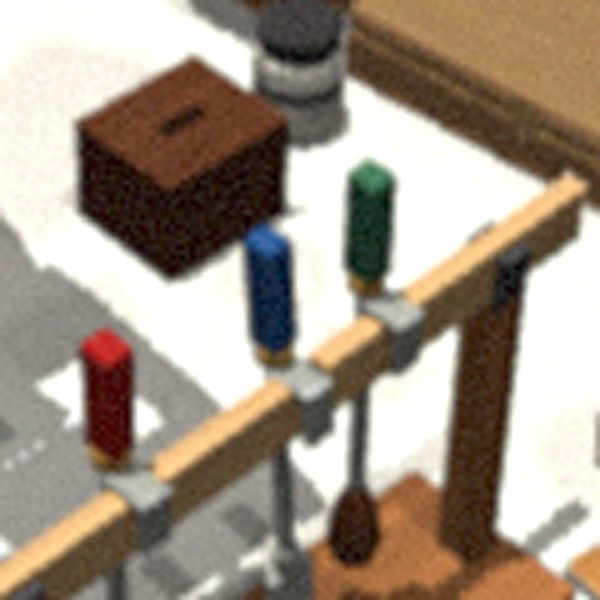

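The blue paddle hangs at (270,300), with its hook sunk into the bar at (310,385). Its grip top is about 8 mm lower than the neighbours', so it is home. Red and green have not moved.

```bash
python3 -c "
from workcell import close_job
print(close_job())"
```

```text
the job is handed in; nothing more can be done
None
```

The blue paddle is released and hanging on the bar between the green and red tools, its hook down in the notch (grip top about 8 mm below theirs); those two did not move and nothing came near the jar or cup, and the job was handed in at about 18 s (no verdict returned).

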